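# Put the washed rolling pin on the sloped drying cradle

## Robot

A 6-joint arm with a two-finger parallel gripper is mounted at the origin on the work surface. World frame = base frame: x ahead of the robot, y to its left, z up, the work surface at z = 0. Lengths are in m, angles in rad, forces in N, time in s.
With the tool pointing down it reaches from about 0.25 to 0.725 m from the base axis. Payload 4 kg.
Tool frame: the origin (TCP) lies at the very end of the fingers, on their centre line; the grasp point (between the pads) lies 19 mm behind it; z points along the fingers, y is the line along which they close (so a half turn about z gives the same grasp; the last joint's range is limited). The gripper opens to 85 mm and grips with 20 to 120 N. Pads are 22 mm wide; open, the fingers measure 114 mm over their backs; the gripper's body (76 mm by 85 mm) begins 54 mm behind the grasp point. The pads swing forward as they close: fully open they stand 13 mm farther back than shut.
Start: joints at [1.288, 0.241, 0.005, 1.335, 0, 1.571], TCP at [0.14, 0.48, 0.231] pointing down, gripper open.
Joint ranges: [-2.72, 2.72], [-1.05, 1.87], [-1.09, 1.28], [-1.99, 2.15], [-1.42, 1.44], [-3.14, 3.14]. Speed limits (rad/s): [2.79, 2.79, 3.14, 3.14, 3.14, 3.14].

## Interface

Orientations are given as a unit quaternion [x, y, z, w].
In Python, from workcell import monitor, viewer, job gives the robot as it stands.
- The arm moves only by the tool arm_command, never from a script. Its argument "increments" is a list of rows, each an object of numbers: "dx", "dy", "dz": the shift along the tool's x, y, z in cm; "wx", "wy", "wz": the turn, a rotation vector about the tool's x, y, z in rad; "grip": the finger opening in cm, from 0 to 8.54. In form: [{"dx": .., "dy": .., "dz": .., "wx": .., "wy": .., "wz": .., "grip": ..}, ...]. A call has 1 to 10 rows; each row is the pose to reach, as a shift and turn from the pose commanded when the call began, along the tool's axes at that moment; what a row does not reach only later rows make up. A row lasts 1/10 s, in which the tool goes at most 50 mm and 8.59 degrees, less where a joint would pass 70% of its speed; a pose out of reach is approached as far as the arm can. A call with a gripper value outside its range is refused whole. The fingers move at their own pace and stop on an object; the grip force is fixed at half the most. Time passes only in rows, so rows that repeat a pose let the fingers close. It gives the time, the measured TCP pose, the force, the opening and the grip force at its end, in the units of the state.
- monitor.get_obs(): the state, without advancing time (a new reading comes with each control period).
- viewer.camera(name): name is "side" or "top"; returns (picture, depth): 384x512x3 uint8, red, green, blue; 384x512 float32, m along the optical axis (not along the pixel's ray), 0 where there is no reading.
- viewer.get_calibration(name): a dict with "fovy" (degrees; the focal length in pixels is half the picture's height over the tangent of half this angle, whatever the lens; pixels are square), "cx", "cy" (the principal point, pixels), "view" (4x4, takes a point from world to camera coordinates). Camera axes: x right, y up, looking along -z (the intrinsics and any distortion apply to the point x, -y, -z); pixel columns grow to the right and rows downward; lengths in m; the calibration is good to about 2 mm. A picture is of the moment at which its call begins. get_calibration takes no time and is no camera call.
- job.job_done(): hands the job in; it is judged then, once.
The state is a dict: "clock": time; "joint_pos": joint angles; "joint_vel": joint speeds; "tau": joint torques, N m; "eef_pos": TCP position; "tool_rot": TCP orientation; "ft_force": force on the tool from outside, world axes, zero at the start; "ft_torque": the same for the moment, N m; "grip_width": finger opening in m; "grasp_force": force on a finger pad.
Only numpy, scipy, OpenCV 4.12 (cv2) and the standard library are available. Lean on these libraries where they do the work, as an engineer would, in place of code of your own. Each camera call takes 0.05 s, during which the arm holds its last target. There are 200 camera calls.

## Task

Put the small white rolling pin with the blue end bands away to dry: take it out of the grey utensil crate and set it down gently, under the wire shelf, in the empty blue sloped cradle, so that it lies in both V saddles with its low end at the foot stop; let go only once it rests there. Leave the other utensils in the crate and everything else on the table where it is.

Things in the scene. Friction and masses are not known exactly. Their poses are not given: they have to be found in the camera images.
- pin_white: the rolling pin to put away: white nylon with a 12 mm blue band near each end, plain round rod 26 mm in diameter and 200 mm long, 0.12 kg; origin at its centre (on its axis, mid length), x axis along its length. Both ends are alike. It lies flat on the crate's floor, roughly along the crate's x axis, its axis 18 mm above the table
- pin_wood: a mid-brown wooden pin lying beside the white one in the crate (which of the two is on which side varies), plain round rod 26 mm in diameter and 200 mm long, 0.12 kg; origin at its centre (on its axis, mid length), x axis along its length
- crate: grey plastic utensil crate, fixed, open at the top: 290 mm (x) by 300 mm (y) by 55 mm high, walls and floor 5 mm; origin at the centre of its underside, on the table. Besides the two pins it holds a brush and two round cutters along its long sides
- brush: a pastry brush about 190 mm long lying in the crate along its +y side; origin at the centre of its underside, x along it
- cutter_a: a copper ring cutter, 50 mm across and 30 mm high, standing in the crate on its -y side; origin at the centre of its underside
- cutter_b: a steel ring cutter, 40 mm across and 30 mm high, standing in the crate on its -y side; origin at the centre of its underside
- cradle_blue: the empty blue cradle, fixed: two V saddles and a foot stop on a sloping spine. Origin: where the centre of a seated pin lies, 166 mm above the table; x axis along the slope, rising away from the robot at 30 degrees; z axis square to the slope, upwards. Saddles: 14 mm wide, at x = -60 and +60 mm, 45 degree sides; between them fingers have room beside the spine (12 mm wide, top at z = -22 mm)
- blue_foot (a point): middle of the top edge of the blue cradle's foot stop, on the face that the pin's low end meets: at x = -100 mm, z = 0 in the cradle's frame; the stop is a plate square to the slope, 36 mm wide and 4 mm thick, reaching no higher than a seated pin's axis
- cradle_grey: the grey cradle, of the same shape and frame, holding the dark pin. The two cradles stand side by side 120 mm apart; which is on the left varies
- pin_dark: a dark wooden pin lying in the grey cradle, plain round rod 26 mm in diameter and 200 mm long, 0.12 kg; origin at its centre (on its axis, mid length), x axis along its length
- shelf_edge (a point): middle of the front edge of the wire shelf over the upper half of both cradles: 6 mm wires 285 mm above the table, the front one 35 mm beyond the cradles' origins (level, away from the robot), the rear one 115 mm, 128 mm to each side; posts only at the rear corners. The front is open: come in from the robot's side, tilted with the slope, below the wires
- jar: a glass jar with a red cap, 66 mm across and 110 mm high; origin at the centre of its underside
- bowl: a white bowl 140 mm across and 65 mm high; origin at the centre of its underside
Mind the look-alikes: they are no part of the job. Leave any purple or turquoise look-alike of the pin_white alone.

How it is judged:
On the way, in this order (a step that is already met when the one before it is completed fails the run):
1. the white pin is held in the fingers, clear above the crate (height (world z) of pin_white above 0.1 m and contact force between pin_white and the fingers above 0.5 N), for 0.1 s.
2. the white pin is set down in the blue cradle, along its slope, within 15 mm of its place lengthways and 8 mm otherwise, while the fingers still hold it (not dropped in) (x of pin_white in the frame of cradle_blue between -0.015 and 0.015 m and y of pin_white in the frame of cradle_blue between -0.008 and 0.008 m and z of pin_white in the frame of cradle_blue between -0.008 and 0.008 m and angle between the x axis of pin_white and the x axis of cradle_blue, either way round below 0.12 rad and contact force between pin_white and the fingers above 0.5 N and contact force between pin_white and cradle_blue above 0.2 N), for 0.1 s.
At the end, for the whole second after the job is handed in: The white pin lies at rest and released in both saddles of the blue cradle: its centre within 15 mm of the cradle's origin along the slope and 5 mm across and square to it, its axis within 3.4 degrees of the slope; the dark pin still lies in the grey cradle (moved less than 20 mm) (x of pin_white in the frame of cradle_blue between -0.015 and 0.015 m and y of pin_white in the frame of cradle_blue between -0.005 and 0.005 m and z of pin_white in the frame of cradle_blue between -0.005 and 0.005 m and angle between the x axis of pin_white and the x axis of cradle_blue, either way round below 0.06 rad and linear speed of pin_white below 0.02 m/s and contact force between pin_white and the fingers below 0.05 N and distance of pin_dark from where it was at the start of the episode below 0.02 m); the robot touches nothing.
It fails at once if the dark pin is moved by more than 20 mm (distance of pin_dark from where it was at the start of the episode above 0.02 m).
It fails at once if another utensil is taken out of the crate (lifted above 80 mm) (height (world z) of any of pin_wood, brush, cutter_a, cutter_b above 0.08 m).
It fails at once if the jar or the bowl is moved by more than 30 mm (distance of any of jar, bowl from where it was at the start of the episode above 0.03 m).
It fails at once if the white pin is pressed or knocked against the blue cradle with more than 40 N (contact force between pin_white and cradle_blue above 40 N).
It also fails if it takes over 56 s, if anything falls off the work surface, if the arm or the gripper's body presses on something with over 40 N, if the wrist force passes 120 N, or if a joint passes its speed limit or range.

## Working session

There is one attempt and no reset: what is moved stays moved. The work goes in short steps, Python scripts to look and compute and a tool call to move; the robot and the scene stay as the last step left them, time stands still between calls to the robot, and variables do not carry over. Pictures are saved under pics/ and viewed, at most 10 in all, crops included, and the job is handed in when it is done.

Besides the shell and the picture viewer there is one more tool, called after "Request:" by a JSON object that holds its "api" and its "payload". arm_command: Moves the arm, as the interface text tells. Its arguments: {"type":"object","properties":{"increments":{"type":"array","items":{"type":"object","properties":{"dx":{"type":"number"},"dy":{"type":"number"},"dz":{"type":"number"},"wx":{"type":"number"},"wy":{"type":"number"},"wz":{"type":"number"},"grip":{"type":"number"}}}}},"required":["increments"]}

```bash
mkdir -p pics
cat > h.py <<'E'
import numpy as np, cv2
from workcell import monitor, viewer, job
def grab(n):
    p,d=viewer.camera(n); return p,d,viewer.get_calibration(n)
def world(c,d,u,v):
    # points from depth
    f=192/np.tan(np.radians(c["fovy"])/2); u=np.asarray(u,float);v=np.asarray(v,float)
    P=np.stack([(u-c["cx"])/f*d,-(v-c["cy"])/f*d,-d,np.ones_like(d)],-1)
    return (P@np.linalg.inv(np.array(c["view"])).T)[...,:3]
def cloud(d,c):
    v,u=np.mgrid[0:384,0:512]; return world(c,d,u,v)
E
python3 - <<'E'
from h import *
o=monitor.get_obs(); print({k:np.round(v,3).tolist() for k,v in o.items()})
ims=[]
for n in("top","side"):
    p,d,c=grab(n); print(n,{k:(np.round(v,4).tolist() if not isinstance(v,str) else v) for k,v in c.items()}, d.min(),d.max())
    np.savez(n+"0.npz",p=p,d=d); cv2.imwrite(f"pics/{n}0.png",p[...,::-1])
E
```

```text
{'clock': 0.0, 'joint_pos': [1.288, 0.241, 0.004, 1.335, 0.0, 1.571], 'joint_vel': [-0.001, 0.001, -0.0, -0.002, -0.0, -0.0], 'tau': [-0.001, -37.231, 25.241, 0.017, -0.0, -0.0], 'eef_pos': [0.139, 0.48, 0.23], 'tool_rot': [0.141, 0.99, -0.001, -0.0], 'ft_force': [-0.375, -0.009, -0.227], 'ft_torque': [-0.026, -0.011, -0.004], 'grasp_force': 0.0, 'grip_width': 0.085}
top {'fovy': 42.5084, 'cx': 236.7102, 'cy': 198.8017, 'view': [[-0.0044, -1.0, 0.0038, 0.0265], [0.9981, -0.0042, 0.0623, -0.5077], [-0.0623, 0.004, 0.9981, -1.606], [0.0, 0.0, 0.0, 1.0]]} 0.0 2.4802194
side {'fovy': 47.1895, 'cx': 259.4727, 'cy': 193.2626, 'view': [[0.8072, -0.5901, 0.0153, -0.3714], [0.3628, 0.5164, 0.7757, -0.2986], [-0.4657, -0.6206, 0.6309, -1.1603], [0.0, 0.0, 0.0, 1.0]]} 0.0 3.6335447
```

View pics/top0.png

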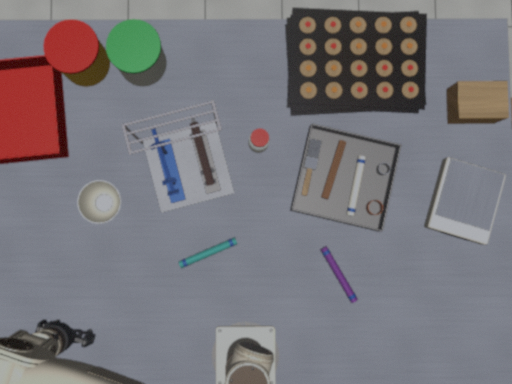

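View pics/side0.png

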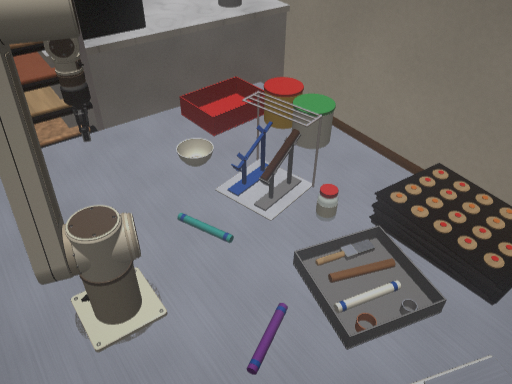

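The top view shows the crate around (345,178). The white pin is at (356,185), with the wooden pin to its left at (334,170). The blue cradle is at (168,165), left of the grey one at (205,155). The turquoise (208,252) and purple (339,274) look-alikes lie on the table. The side view shows the blue cradle empty and the wires above it.

Run:
```python
from h import *
T=np.load("top0.npz");S=np.load("side0.npz")
def ray(c,u,v,z):
    f=192/np.tan(np.radians(c["fovy"])/2);V=np.linalg.inv(np.array(c["view"]))
    D=np.stack([(u-c["cx"])/f,-(v-c["cy"])/f,-np.ones(len(u))],-1)@V[:3,:3].T;o=V[:3,3]
    return o+D*((z-o[2])/D[:,2])[:,None]
ct,cs=viewer.get_calibration("top"),viewer.get_calibration("side")
for n,X,c,box in(("top",T,ct,(340,150,372,222)),("side",S,cs,(325,275,410,315))):
    p=X["p"].astype(int);hsv=cv2.cvtColor(X["p"],cv2.COLOR_RGB2HSV).astype(int)
    m=np.zeros(p.shape[:2],bool);x0,y0,x1,y1=box;m[y0:y1,x0:x1]=1
    w=(hsv[...,2]>165)&(hsv[...,1]<60)|((hsv[...,0]>105)&(hsv[...,0]<128)&(hsv[...,1]>130))
    m&=w; nl,l,st,ce=cv2.connectedComponentsWithStats(m.astype(np.uint8))
    k=1+st[1:,4].argmax();v,u=np.where(l==k)
    (cx,cy),(a,b),an=cv2.minAreaRect(np.c_[u,v].astype(np.float32));bp=cv2.boxPoints(((cx,cy),(a,b),an))
    P=ray(c,bp[:,0],bp[:,1],.018 if n=="top" else .018)
    q=ray(c,np.array([cx]),np.array([cy]),.018)[0]
    e=[P[1]-P[0],P[2]-P[1]];L=[np.linalg.norm(i[:2]) for i in e];d=e[int(np.argmax(L))]
    print(n,st[k],(cx,cy),"ctr",q.round(4),"LxW",np.round(L,4),"yaw",np.degrees(np.arctan2(d[1],d[0]))%180)
    C=cloud(X["d"],c)
    z=C[v,u];g=X["d"][v,u]>0;print(" depth z pct",np.percentile(z[g],[5,50,95],axis=0).round(3).tolist(),g.mean())
    # blue cradle
    blue=(hsv[...,0]>100)&(hsv[...,0]<125)&(hsv[...,1]>140)
    bx=(130,115,195,215) if n=="top" else (215,115,280,200)
    bm=np.zeros_like(m);bm[bx[1]:bx[3],bx[0]:bx[2]]=1;bm&=blue&(X["d"]>0)
    B=C[bm];v,u=np.where(bm);hi=B[:,2]>.06
    print(" blue",len(B),"hi",hi.sum(),"z range",np.percentile(B[hi],[2,50,98],axis=0).round(3).tolist())
    h=B[hi][:,:2];mu=h.mean(0);w_,V_=np.linalg.eigh(np.cov((h-mu).T));d=V_[:,1];d=d*np.sign(d[0])
    print(" axis yaw",np.degrees(np.arctan2(d[1],d[0])),"mean",mu.round(4))
    np.savez("blue_"+n,B=B,u=u,v=v)
    cr=X["p"][bx[1]-5:bx[3]+5,bx[0]-10:bx[2]+40];cv2.imwrite(f"pics/{n}_cr.png",cv2.resize(cr,None,fx=5,fy=5,interpolation=cv2.INTER_CUBIC)[:600,:800,::-1])
a=cv2.imread("pics/top_cr.png");b=cv2.imread("pics/side_cr.png")
h=min(a.shape[0],b.shape[0]);I=np.hstack([cv2.resize(a,(395,395*a.shape[0]//a.shape[1])),cv2.resize(b,(395,395*a.shape[0]//a.shape[1]))]);cv2.imwrite("pics/cr.png",I[:600]);print(I.shape)
```

```text
top [351 164  12  44 164] (356.326904296875, 185.36537170410156) ctr [ 0.5503 -0.3694  0.018 ] LxW [0.1461 0.0129] yaw 167.65224532328168
 depth z pct [[0.486, -0.382, 0.025], [0.548, -0.366, 0.03], [0.613, -0.351, 0.036]] 1.0
 blue 211 hi 175 z range [[0.52, 0.217, 0.095], [0.59, 0.242, 0.133], [0.696, 0.267, 0.195]]
 axis yaw 14.109581292391216 mean [0.5925 0.2408]
side [336 281  65  28 419] (368.3320617675781, 294.87384033203125) ctr [ 0.554  -0.3662  0.018 ] LxW [0.2029 0.026 ] yaw 167.76782804812245
 depth z pct [[0.463, -0.39, 0.025], [0.548, -0.369, 0.029], [0.635, -0.349, 0.032]] 0.9904534606205251
 blue 409 hi 111 z range [[0.537, 0.226, 0.101], [0.623, 0.25, 0.152], [0.698, 0.273, 0.198]]
 axis yaw 15.046671586855492 mean [0.6194 0.2496]
(377, 790, 3)
```

View pics/cr.png

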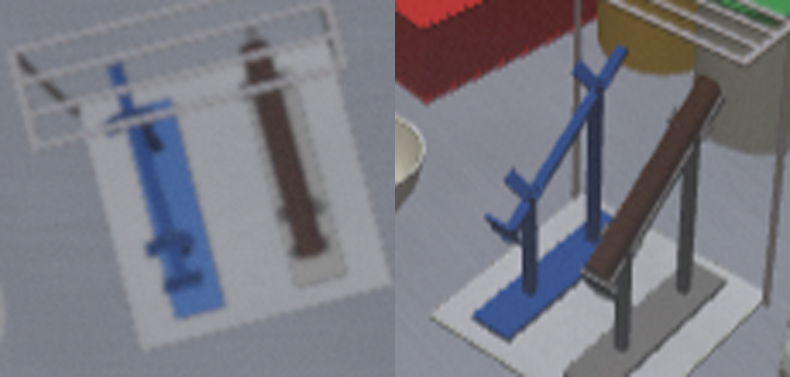

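```bash
cat >> h.py <<'E'
def cam(c):
    f=192/np.tan(np.radians(c["fovy"])/2);V=np.linalg.inv(np.array(c["view"]));return f,V[:3,:3],V[:3,3]
def dirs(c,uv):
    f,R,o=cam(c);uv=np.atleast_2d(uv).astype(float)
    return np.c_[(uv[:,0]-c["cx"])/f,-(uv[:,1]-c["cy"])/f,-np.ones(len(uv))]@R.T
def plane(c,p,q):
    n=np.cross(*dirs(c,np.array([p,q])));n/=np.linalg.norm(n);return n,n@cam(c)[2]
def line2(ct,lt,cs,ls):
    (n1,d1),(n2,d2)=plane(ct,*lt),plane(cs,*ls);d=np.cross(n1,n2);d/=np.linalg.norm(d)
    return np.linalg.lstsq(np.array([n1,n2,d]),np.array([d1,d2,0]),rcond=None)[0],d*np.sign(d[0])
def on(c,uv,P,d):
    # point of line P+t d nearest the ray
    r=dirs(c,uv)[0];A=np.c_[d,-r];t=np.linalg.lstsq(A,cam(c)[2]-P,rcond=None)[0];return P+t[0]*d
def seg(m):
    v,u=np.where(m);x=np.c_[u,v].astype(np.float32)
    vx,vy,x0,y0=cv2.fitLine(x,cv2.DIST_HUBER,0,.01,.01).ravel();t=(u-x0)*vx+(v-y0)*vy
    a,b=t.min()-.4,t.max()+.4;p=[np.array([x0+s*vx,y0+s*vy]) for s in(a,b)];return p
def big(m,box):
    b=np.zeros(m.shape,bool);b[box[1]:box[3],box[0]:box[2]]=1
    n,l,st,_=cv2.connectedComponentsWithStats((m&b).astype(np.uint8));return l==1+st[1:,4].argmax()
E
python3 - <<'E'
from h import *
T=np.load("top0.npz");S=np.load("side0.npz");ct,cs=viewer.get_calibration("top"),viewer.get_calibration("side")
H=[cv2.cvtColor(X["p"],cv2.COLOR_RGB2HSV).astype(int) for X in(T,S)]
def both(name,mt,ms):
    lt,ls=seg(mt),seg(ms);P,d=line2(ct,lt,cs,ls)
    e=[[on(c,x,P,d) for x in l] for c,l in((ct,lt),(cs,ls))]
    print(name,mt.sum(),ms.sum(),"slope",np.degrees(np.arcsin(d[2])).round(2),"yaw",np.degrees(np.arctan2(d[1],d[0])).round(2))
    for q in e:print("   ends",np.round(q,4).tolist(),"mid",np.mean(q,0).round(4),"len",np.linalg.norm(q[1]-q[0]).round(4))
    return P,d
w=[((h[...,2]>150)&(h[...,1]<70))|((h[...,0]>100)&(h[...,0]<130)&(h[...,1]>90)) for h in H]
both("white",big(w[0],(345,150,367,218)),big(w[1],(325,275,410,315)))
dk=[(X["p"].max(2)<125)&((h[...,0]<15)|(h[...,0]>165))&(h[...,1]>55) for h,X in zip(H,(T,S))]
mt,ms=dk[0].copy(),dk[1].copy()
b=np.zeros_like(mt);b[112:195,185:222]=1;mt&=b;mt=cv2.morphologyEx(mt.astype(np.uint8),cv2.MORPH_CLOSE,np.ones((7,3)))>0
both("dark",big(mt,(185,112,222,195)),big(cv2.morphologyEx(ms.astype(np.uint8),cv2.MORPH_CLOSE,np.ones((5,5)))>0,(255,125,305,185)))
# blue spine between saddles, chosen by depth
yaw=np.radians(14.);o=np.array([.600,.243,.166])
for it in range(3):
    ex=np.array([np.cos(yaw)*np.cos(np.pi/6),np.sin(yaw)*np.cos(np.pi/6),.5]);ey=np.array([-np.sin(yaw),np.cos(yaw),0]);ez=np.cross(ex,ey)
    R=np.c_[ex,ey,ez];M=[]
    for X,h,c in((T,H[0],ct),(S,H[1],cs)):
        q=(cloud(X["d"],c)-o)@R
        blue=(h[...,0]>98)&(h[...,0]<128)&(h[...,1]>110)&(X["d"]>0)
        M.append(blue&(abs(q[...,0])<.043)&(abs(q[...,1])<.02)&(q[...,2]>-.045)&(q[...,2]<0))
        Q=q[blue&(abs(q[...,0])<.13)&(abs(q[...,1])<.04)&(abs(q[...,2])<.05)]
        if it==2:
            for a in np.arange(-.12,.13,.01):
                k=Q[abs(Q[:,0]-a)<.005]
                if len(k):print("%.2f n%3d y %.3f..%.3f z %.3f..%.3f"%(a,len(k),k[:,1].min(),k[:,1].max(),k[:,2].min(),k[:,2].max()))
    P,d=both("spine",*M)
    t=(o-P)@d;oo=P+t*d  # point on spine line nearest o
    o=o+((oo-o)@ey)*ey; yaw=np.arctan2(d[1],d[0]) if abs(np.arctan2(d[1],d[0])-np.radians(14))<.05 else yaw
    print("o",o.round(4),"spine pt",oo.round(4))
E
```

```text
white 337 494 slope -0.34 yaw -12.45
   ends [[0.4533, -0.3461, 0.024], [0.6488, -0.3892, 0.0228]] mid [ 0.551  -0.3677  0.0234] len 0.2002
   ends [[0.4544, -0.3463, 0.0239], [0.6537, -0.3903, 0.0227]] mid [ 0.554  -0.3683  0.0233] len 0.2042
dark 185 333 slope 29.53 yaw 13.75
   ends [[0.6765, 0.1384, 0.1966], [0.5503, 0.1075, 0.123]] mid [0.6134 0.123  0.1598] len 0.1494
   ends [[0.5482, 0.107, 0.1218], [0.7179, 0.1486, 0.2207]] mid [0.6331 0.1278 0.1713] len 0.2007
spine 112 72 slope 30.96 yaw 14.35
   ends [[0.6486, 0.2559, 0.1669], [0.5733, 0.2366, 0.1203]] mid [0.6109 0.2462 0.1436] len 0.0907
   ends [[0.5755, 0.2372, 0.1217], [0.6482, 0.2558, 0.1667]] mid [0.6119 0.2465 0.1442] len 0.0875
o [0.5999 0.2435 0.166 ] spine pt [0.6124 0.2466 0.1445]
spine 112 72 slope 30.96 yaw 14.35
   ends [[0.6486, 0.2559, 0.1669], [0.5733, 0.2366, 0.1203]] mid [0.6109 0.2462 0.1436] len 0.0907
   ends [[0.5755, 0.2372, 0.1217], [0.6482, 0.2558, 0.1667]] mid [0.6119 0.2465 0.1442] len 0.0875
o [0.5999 0.2434 0.166 ] spine pt [0.6124 0.2466 0.1445]
-0.10 n 39 y -0.018..0.011 z -0.033..0.000
-0
[... 1412 characters left out ...]
.0.007 z -0.028..-0.022
0.03 n  9 y -0.009..0.006 z -0.027..-0.020
0.04 n  8 y -0.006..0.006 z -0.029..-0.023
0.05 n  8 y -0.006..0.007 z -0.028..-0.019
0.06 n 29 y -0.021..0.018 z -0.027..0.003
0.07 n  9 y -0.019..0.016 z -0.025..-0.004
0.08 n  4 y -0.005..0.008 z -0.031..-0.022
0.09 n 10 y -0.003..0.007 z -0.029..-0.021
0.10 n  9 y -0.004..0.004 z -0.031..-0.019
0.11 n  1 y -0.004..-0.004 z -0.022..-0.022
spine 112 72 slope 30.96 yaw 14.35
   ends [[0.6486, 0.2559, 0.1669], [0.5733, 0.2366, 0.1203]] mid [0.6109 0.2462 0.1436] len 0.0907
   ends [[0.5755, 0.2372, 0.1217], [0.6482, 0.2558, 0.1667]] mid [0.6119 0.2465 0.1442] len 0.0875
o [0.5999 0.2434 0.166 ] spine pt [0.6124 0.2466 0.1445]
```

```bash
cat >> h.py <<'E'
from scipy.spatial.transform import Rotation as Ro
def down(deg): # tool pointing down, x at this heading
    a=np.radians(deg);x=np.array([np.cos(a),np.sin(a),0]);z=np.array([0,0,-1.]);return np.c_[x,np.cross(z,x),z]
def go(p,R,cur=None):
    o=monitor.get_obs()
    P,Q=(o["eef_pos"],Ro.from_quat(o["tool_rot"])) if cur is None else (cur[0],Ro.from_matrix(cur[1]))
    d=Q.inv().apply(np.array(p)-P)*100;w=(Q.inv()*Ro.from_matrix(R)).as_rotvec()
    print("d cm",d.round(2),"w",w.round(4),"deg",np.degrees(np.linalg.norm(w)).round(1));return np.array(p),R
E
python3 - <<'E'
from h import *
a=go((.36,.03,.231),down(165.5));go((.552,-.368,.13),down(167.55),a)
E
```

```text
d cm [-3.373e+01 -3.702e+01  2.000e-02] w [-0.0019 -0.     -0.0297] deg 1.7
d cm [-28.55 -33.72  10.1 ] w [ 0.      0.     -0.0358] deg 2.1
```

Request:
{"api": "arm_command", "payload": {"increments": [{"dx": -33.7,"dy": -37.0,"dz": 0,"wz": -0.03,"grip": 5.5},{"dx": -33.7,"dy": -37.0,"dz": 0,"wz": -0.03,"grip": 5.5},{"dx": -33.7,"dy": -37.0,"dz": 0,"wz": -0.03,"grip": 5.5},{"dx": -33.7,"dy": -37.0,"dz": 0,"wz": -0.03,"grip": 5.5},{"dx": -33.7,"dy": -37.0,"dz": 0,"wz": -0.03,"grip": 5.5},{"dx": -33.7,"dy": -37.0,"dz": 0,"wz": -0.03,"grip": 5.5},{"dx": -33.7,"dy": -37.0,"dz": 0,"wz": -0.03,"grip": 5.5},{"dx": -33.7,"dy": -37.0,"dz": 0,"wz": -0.03,"grip": 5.5},{"dx": -33.7,"dy": -37.0,"dz": 0,"wz": -0.03,"grip": 5.5},{"dx": -33.7,"dy": -37.0,"dz": 0,"wz": -0.03,"grip": 5.5}]}}

```text
validation failed for argument at $.in...
```

Run:
```python
from h import *
print(monitor.get_obs()["joint_pos"]);go((.552,-.368,.10),down(167.55))
```

```text
[ 1.28800617e+00  2.41344015e-01  3.85787501e-03  1.33520330e+00
 -6.94242788e-06  1.57080251e+00]
d cm [-63.28 -69.85  13.18] w [-0.0019 -0.0001 -0.0655] deg 3.8
```

Request:
{"api": "arm_command", "payload": {"increments": [{"dx": -3.3,"dy": -3.7,"dz": 0,"wx": 0,"wy": 0,"wz": 0,"grip": 5.5},{"dx": -6.6,"dy": -7.4,"dz": 0,"wx": 0,"wy": 0,"wz": 0,"grip": 5.5},{"dx": -10,"dy": -11,"dz": 0,"wx": 0,"wy": 0,"wz": 0,"grip": 5.5},{"dx": -13.4,"dy": -14.7,"dz": 0,"wx": 0,"wy": 0,"wz": 0,"grip": 5.5},{"dx": -16.8,"dy": -18.5,"dz": 0,"wx": 0,"wy": 0,"wz": 0,"grip": 5.5}]}}

```text
clock: 0.6
eef_pos: [0.2489, 0.2548, 0.231]
tool_rot: [0.14, 0.99, -0.0, 0.0]
ft_force: [1.8, 0.3, 0.3]
grip_width: 0.055
grasp_force: 0.0
```

Request:
{"api": "arm_command", "payload": {"increments": [{"dx": -17,"dy": -18.5,"dz": 0,"wx": 0,"wy": 0,"wz": -0.03,"grip": 5.5},{"dx": -17,"dy": -18.5,"dz": 0,"wx": 0,"wy": 0,"wz": -0.03,"grip": 5.5},{"dx": -17,"dy": -18.5,"dz": 0,"wx": 0,"wy": 0,"wz": -0.03,"grip": 5.5},{"dx": -17,"dy": -18.5,"dz": 0,"wx": 0,"wy": 0,"wz": -0.03,"grip": 5.5},{"dx": -17,"dy": -18.5,"dz": 0,"wx": 0,"wy": 0,"wz": -0.03,"grip": 5.5},{"dx": -17,"dy": -18.5,"dz": 0,"wx": 0,"wy": 0,"wz": -0.03,"grip": 5.5}]}}

```text
clock: 1.2
eef_pos: [0.3621, 0.0265, 0.2311]
tool_rot: [0.132, 0.991, -0.001, 0.001]
ft_force: [-1.5, 0.7, -0.1]
grip_width: 0.0549
grasp_force: 0.0
```

Run:
```python
from h import *
print(monitor.get_obs()["joint_pos"]);go((.552,-.368,.10),down(167.55))
```

```text
[ 0.07452132 -0.03315244 -0.30581755  1.29741025 -0.00180946  0.33874771]
d cm [-28.62 -33.1   13.2 ] w [-0.0015  0.0012 -0.0469] deg 2.7
```

Request:
{"api": "arm_command", "payload": {"increments": [{"dx": -28.6,"dy": -33.1,"dz": 10,"wx": 0,"wy": 0,"wz": -0.047,"grip": 5.5},{"dx": -28.6,"dy": -33.1,"dz": 10,"wx": 0,"wy": 0,"wz": -0.047,"grip": 5.5},{"dx": -28.6,"dy": -33.1,"dz": 10,"wx": 0,"wy": 0,"wz": -0.047,"grip": 5.5},{"dx": -28.6,"dy": -33.1,"dz": 10,"wx": 0,"wy": 0,"wz": -0.047,"grip": 5.5},{"dx": -28.6,"dy": -33.1,"dz": 10,"wx": 0,"wy": 0,"wz": -0.047,"grip": 5.5},{"dx": -28.6,"dy": -33.1,"dz": 10,"wx": 0,"wy": 0,"wz": -0.047,"grip": 5.5},{"dx": -28.6,"dy": -33.1,"dz": 10,"wx": 0,"wy": 0,"wz": -0.047,"grip": 5.5},{"dx": -28.6,"dy": -33.1,"dz": 10,"wx": 0,"wy": 0,"wz": -0.047,"grip": 5.5},{"dx": -28.6,"dy": -33.1,"dz": 10,"wx": 0,"wy": 0,"wz": -0.047,"grip": 5.5},{"dx": -28.6,"dy": -33.1,"dz": 10,"wx": 0,"wy": 0,"wz": -0.047,"grip": 5.5}]}}

```text
clock: 2.2
eef_pos: [0.5547, -0.3633, 0.1246]
tool_rot: [0.104, 0.995, 0.001, -0.003]
ft_force: [-0.4, -0.0, 0.3]
grip_width: 0.0552
grasp_force: 0.0
```

Run:
```python
from h import *
print(monitor.get_obs()["joint_pos"]);go((.552,-.368,.03),down(167.55))
p,d,c=grab("side");cv2.imwrite("pics/s1.png",cv2.resize(p[190:370,270:470],None,fx=3,fy=3)[...,::-1])
```

```text
[-5.79462476e-01  6.28391464e-01  3.22467959e-01  1.27121674e+00
 -8.63901575e-04 -3.70165739e-01]
d cm [ 0.1  -0.53  9.46] w [ 0.0015 -0.0062  0.008 ] deg 0.6
```

View pics/s1.png

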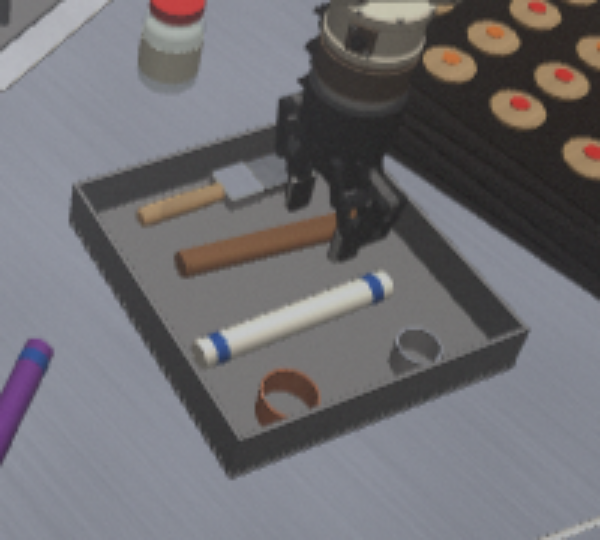

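The side crop shows the open gripper above the crate. The white pin runs from (205,352) to (385,283) in the crop, and its centre is clear of the wooden pin and the cutters.

Request:
{"api": "arm_command", "payload": {"increments": [{"dx": 0,"dy": 0,"dz": 3,"wx": 0,"wy": 0,"wz": 0,"grip": 5.5},{"dx": 0,"dy": 0,"dz": 5,"wx": 0,"wy": 0,"wz": 0,"grip": 5.5},{"dx": 0,"dy": 0,"dz": 5,"wx": 0,"wy": 0,"wz": 0,"grip": 5.5},{"dx": 0,"dy": 0,"dz": 5,"wx": 0,"wy": 0,"wz": 0,"grip": 5.5}]}}

```text
clock: 2.65
eef_pos: [0.5545, -0.3588, 0.0821]
tool_rot: [0.102, 0.995, 0.0, -0.0]
ft_force: [0.0, -0.6, 0.7]
grip_width: 0.0549
grasp_force: 0.0
```

Run:
```python
from h import *
go((.552,-.368,.009),down(167.55))
```

```text
d cm [ 0.06 -0.95  7.31] w [ 0.0004 -0.0004  0.013 ] deg 0.7
```

Request:
{"api": "arm_command", "payload": {"increments": [{"dx": 0.05,"dy": -0.95,"dz": 1,"wx": 0,"wy": 0,"wz": 0.013,"grip": 5.5},{"dx": 0.05,"dy": -0.95,"dz": 3,"wx": 0,"wy": 0,"wz": 0.013,"grip": 5.5},{"dx": 0.05,"dy": -0.95,"dz": 5,"wx": 0,"wy": 0,"wz": 0.013,"grip": 5.5},{"dx": 0.05,"dy": -0.95,"dz": 6.2,"wx": 0,"wy": 0,"wz": 0.013,"grip": 5.5},{"dx": 0.05,"dy": -0.95,"dz": 7,"wx": 0,"wy": 0,"wz": 0.013,"grip": 5.5},{"dx": 0.05,"dy": -0.95,"dz": 7.2,"wx": 0,"wy": 0,"wz": 0.013,"grip": 5.5},{"dx": 0.05,"dy": -0.95,"dz": 7.2,"wx": 0,"wy": 0,"wz": 0.013,"grip": 5.5}]}}

```text
clock: 3.35
eef_pos: [0.5523, -0.3698, 0.0097]
tool_rot: [0.109, 0.994, -0.0, 0.0]
ft_force: [-0.1, -0.2, 0.9]
grip_width: 0.0553
grasp_force: 0.0
```

Run:
```python
from h import *
go((.552,-.368,.009),down(167.55))
p,d,c=grab("side");cv2.imwrite("pics/s2.png",cv2.resize(p[190:370,270:470],None,fx=3,fy=3)[...,::-1])
```

```text
d cm [0.07 0.17 0.07] w [-0.0003  0.0006 -0.0016] deg 0.1
```

View pics/s2.png

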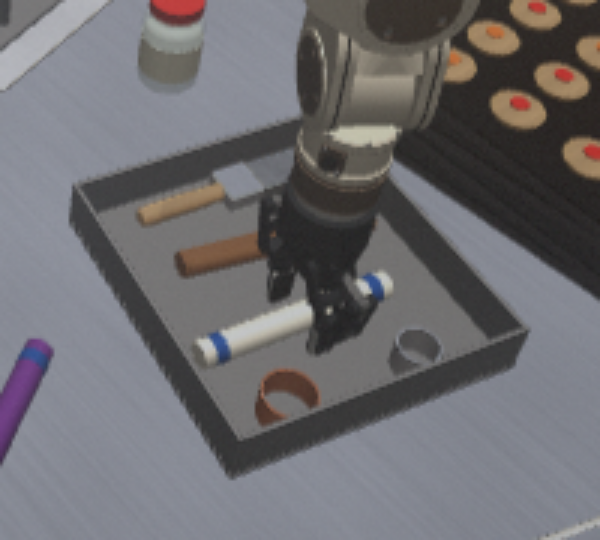

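The fingers straddle the white pin, near finger at (335,330) in the crop and far finger at (280,285), with nothing else touched. I'll close and lift.

Request:
{"api": "arm_command", "payload": {"increments": [{"dx": 0,"dy": 0.15,"dz": 0.05,"wx": 0,"wy": 0,"wz": 0,"grip": 1.5},{"dx": 0,"dy": 0.15,"dz": 0.05,"wx": 0,"wy": 0,"wz": 0,"grip": 1.5},{"dx": 0,"dy": 0.15,"dz": 0.05,"wx": 0,"wy": 0,"wz": 0,"grip": 1.5},{"dx": 0,"dy": 0.15,"dz": 0.05,"wx": 0,"wy": 0,"wz": 0,"grip": 1.5},{"dx": 0,"dy": 0.15,"dz": 0.05,"wx": 0,"wy": 0,"wz": 0,"grip": 1.5},{"dx": 0,"dy": 0.15,"dz": 0.05,"wx": 0,"wy": 0,"wz": 0,"grip": 1.5}]}}

```text
clock: 4.0
eef_pos: [0.553, -0.3683, 0.0098]
tool_rot: [0.109, 0.994, -0.0, 0.001]
ft_force: [-0.5, 0.3, 5.0]
grip_width: 0.0239
grasp_force: 59.3
```

Request:
{"api": "arm_command", "payload": {"increments": [{"dx": 0,"dy": 0,"dz": -1,"wx": 0,"wy": 0,"wz": 0,"grip": 1.5},{"dx": 0,"dy": 0,"dz": -3,"wx": 0,"wy": 0,"wz": 0,"grip": 1.5},{"dx": 0,"dy": 0,"dz": -6,"wx": 0,"wy": 0,"wz": 0,"grip": 1.5},{"dx": 0,"dy": 0,"dz": -10,"wx": 0,"wy": 0,"wz": 0,"grip": 1.5},{"dx": 0,"dy": 0,"dz": -14,"wx": 0,"wy": 0,"wz": 0,"grip": 1.5},{"dx": 0,"dy": 0,"dz": -17,"wx": 0,"wy": 0,"wz": 0,"grip": 1.5},{"dx": 0,"dy": 0,"dz": -19,"wx": 0,"wy": 0,"wz": 0,"grip": 1.5},{"dx": 0,"dy": 0,"dz": -20,"wx": 0,"wy": 0,"wz": 0,"grip": 1.5},{"dx": 0,"dy": 0,"dz": -20,"wx": 0,"wy": 0,"wz": 0,"grip": 1.5}]}}

```text
clock: 4.9
eef_pos: [0.5528, -0.3685, 0.2102]
tool_rot: [0.109, 0.994, -0.001, 0.001]
ft_force: [0.1, -0.6, -1.8]
grip_width: 0.0238
grasp_force: 59.1
```

```bash
cat >> h.py <<'E'
def held(show=None):
    o=monitor.get_obs();Q=Ro.from_quat(o["tool_rot"]).as_matrix()
    for n in("side","top"):
        p,d,c=grab(n);q=(cloud(d,c)-o["eef_pos"])@Q
        g=(d>0)&(abs(q[...,1])<.022)&(abs(q[...,2]+.01)<.035)&(abs(q[...,0])<.14)
        hsv=cv2.cvtColor(p,cv2.COLOR_RGB2HSV).astype(int)
        w=(hsv[...,2]>120)&(hsv[...,1]<70);b=(hsv[...,0]>100)&(hsv[...,0]<130)&(hsv[...,1]>90)
        X=q[g&(w|b)]
        if len(X)<10: print(n,"few");continue
        print(n,len(X),"x",np.percentile(X[:,0],[0,1,99,100]).round(4),"y",np.median(X[:,1]).round(4),"z",np.median(X[:,2]).round(4))
        for s in(-1,1):
            B=q[g&b&(q[...,0]*s>.03)];W=q[g&w&(q[...,0]*s>.03)]
            if len(B)>3: print("   band",s,len(B),B.mean(0).round(4))
            if len(W)>3: print("   white",s,len(W),W.mean(0).round(4))
        if show==n: cv2.imwrite("pics/held_%.1f.png"%o["clock"],p[...,::-1])
E
python3 - <<'E'
from h import *
held()
E
```

```text
side 416 x [-0.0976 -0.0954  0.1018  0.1044] y -0.0065 z -0.0178
   band -1 29 [-0.0808 -0.0072 -0.0154]
   white -1 36 [-0.0874 -0.0062 -0.0163]
   band 1 42 [ 0.0842 -0.0066 -0.0172]
   white 1 217 [ 0.0641 -0.0056 -0.0173]
top 315 x [-0.0977 -0.0964  0.0782  0.087 ] y 0.0037 z -0.0163
   band -1 23 [-0.0787  0.0021 -0.0175]
   white -1 125 [-0.0673  0.0025 -0.0162]
   white 1 112 [ 0.0503  0.0037 -0.0168]
```

```bash
cat >> h.py <<'E'
O=np.array([.6015,.2438,.166]);YAW=14.1
_y=np.radians(YAW);ex=np.array([np.cos(_y)*np.cos(np.pi/6),np.sin(_y)*np.cos(np.pi/6),.5]);ey=np.array([-np.sin(_y),np.cos(_y),0]);ez=np.cross(ex,ey)
RC=np.c_[ex,ey,ez];RT=np.c_[-ex,ey,-ez];PT=np.array([.002,0,-.008]) # pin centre in tool frame
def tcp(xc,yc,zc): return O+RC@np.array([xc,yc,zc])-RT@PT
def where():
    o=monitor.get_obs();Q=Ro.from_quat(o["tool_rot"]).as_matrix();print("pin in cradle mm",((o["eef_pos"]+Q@PT-O)@RC*1000).round(1),"axis err",(RC.T@Q[:,0]).round(3))
E
python3 - <<'E'
from h import *
a=go((.44,-.03,.27),down(180));a=go(tcp(-.1,0,.07),RT,a);print(a[0]);print(monitor.get_obs()["joint_pos"])
E
```

```text
d cm [18.26 30.55 -6.2 ] w [ 0.0011 -0.0022 -0.2189] deg 12.5
d cm [-4.91 24.56  9.93] w [-0.0644 -0.5209 -0.2404] deg 33.1
[0.48912045 0.21557221 0.17069358]
[-5.87928027e-01  5.90076425e-01  4.71404781e-01  1.45457146e+00
 -3.09002394e-05 -3.69034492e-01]
```

Request:
{"api": "arm_command", "payload": {"increments": [{"dx": 2,"dy": 3,"dz": -2,"wx": 0,"wy": 0,"wz": -0.03,"grip": 1.5},{"dx": 5,"dy": 7,"dz": -4,"wx": 0,"wy": 0,"wz": -0.07,"grip": 1.5},{"dx": 7.5,"dy": 11,"dz": -6,"wx": 0,"wy": 0,"wz": -0.1,"grip": 1.5},{"dx": 10,"dy": 15,"dz": -6,"wx": 0,"wy": 0,"wz": -0.14,"grip": 1.5},{"dx": 12.5,"dy": 19,"dz": -6,"wx": 0,"wy": 0,"wz": -0.18,"grip": 1.5},{"dx": 15,"dy": 23,"dz": -6,"wx": 0,"wy": 0,"wz": -0.22,"grip": 1.5},{"dx": 17,"dy": 27,"dz": -6,"wx": 0,"wy": 0,"wz": -0.22,"grip": 1.5},{"dx": 18,"dy": 30,"dz": -6,"wx": 0,"wy": 0,"wz": -0.22,"grip": 1.5},{"dx": 18.2,"dy": 30.5,"dz": -6,"wx": 0,"wy": 0,"wz": -0.22,"grip": 1.5}]}}

```text
clock: 5.9
eef_pos: [0.4391, -0.028, 0.2673]
tool_rot: [-0.003, 1.0, 0.001, -0.002]
ft_force: [0.5, -0.3, -1.1]
grip_width: 0.0238
grasp_force: 59.1
```

Run:
```python
from h import *
go(tcp(-.1,0,.07),RT);print(monitor.get_obs()["joint_pos"])
```

```text
d cm [-5.17 24.32  9.67] w [-0.0615 -0.5243 -0.2354] deg 33.1
[-6.43517269e-02  1.10345916e-01 -6.07646901e-02  1.40311059e+00
  8.59694499e-04 -6.99787180e-02]
```

Request:
{"api": "arm_command", "payload": {"increments": [{"dx": -0.7,"dy": 2,"dz": 1,"wx": -0.008,"wy": -0.065,"wz": -0.03,"grip": 1.5},{"dx": -1.4,"dy": 6,"dz": 2.5,"wx": -0.015,"wy": -0.13,"wz": -0.06,"grip": 1.5},{"dx": -2.2,"dy": 10,"dz": 4,"wx": -0.025,"wy": -0.22,"wz": -0.1,"grip": 1.5},{"dx": -3,"dy": 14,"dz": 5.5,"wx": -0.035,"wy": -0.31,"wz": -0.14,"grip": 1.5},{"dx": -4,"dy": 18,"dz": 7,"wx": -0.045,"wy": -0.4,"wz": -0.18,"grip": 1.5},{"dx": -4.7,"dy": 22,"dz": 8.5,"wx": -0.055,"wy": -0.48,"wz": -0.21,"grip": 1.5},{"dx": -5.2,"dy": 24,"dz": 9.5,"wx": -0.061,"wy": -0.524,"wz": -0.235,"grip": 1.5},{"dx": -5.2,"dy": 24.3,"dz": 9.7,"wx": -0.061,"wy": -0.524,"wz": -0.235,"grip": 1.5},{"dx": -5.2,"dy": 24.3,"dz": 9.7,"wx": -0.061,"wy": -0.524,"wz": -0.235,"grip": 1.5}]}}

```text
clock: 6.8
eef_pos: [0.4915, 0.2115, 0.1698]
tool_rot: [-0.117, 0.959, 0.029, 0.256]
ft_force: [0.5, 0.4, 0.1]
grip_width: 0.0236
grasp_force: 59.2
```

```bash
python3 - <<'E'
from h import *
where();go(tcp(0.004,0,.035),RT);held("side")
E
ls pics
```

```text
pin in cradle mm [-99.3  -4.5  68.6] axis err [-1.     0.002  0.002]
d cm [-10.34   0.5    3.34] w [-0.0056 -0.0019 -0.0024] deg 0.4
side 309 x [-0.0948 -0.0932  0.1024  0.1045] y -0.0063 z -0.0186
   band -1 19 [-0.0788 -0.0044 -0.0177]
   white -1 98 [-0.0628 -0.0052 -0.0179]
   band 1 21 [ 0.0849 -0.0054 -0.0182]
   white 1 127 [ 0.0644 -0.0051 -0.0185]
top 310 x [-0.1017 -0.0999  0.0139  0.0153] y -0.0008 z -0.0192
   band -1 18 [-0.0801 -0.0026 -0.0198]
   white -1 184 [-0.067  -0.0009 -0.0179]
cr.png
held_6.8.png
s1.png
s2.png
side0.png
side_cr.png
top0.png
top_cr.png
```

Request:
{"api": "arm_command", "payload": {"increments": [{"dx": -2,"dy": 0.3,"dz": 0.5,"wx": -0.005,"wy": 0,"wz": 0,"grip": 1.5},{"dx": -5,"dy": 0.5,"dz": 1,"wx": -0.005,"wy": 0,"wz": 0,"grip": 1.5},{"dx": -8,"dy": 0.5,"dz": 2,"wx": -0.005,"wy": 0,"wz": 0,"grip": 1.5},{"dx": -9.7,"dy": 0.5,"dz": 3,"wx": -0.005,"wy": 0,"wz": 0,"grip": 1.5},{"dx": -10.3,"dy": 0.5,"dz": 3.3,"wx": -0.005,"wy": 0,"wz": 0,"grip": 1.5},{"dx": -10.3,"dy": 0.5,"dz": 3.3,"wx": -0.005,"wy": 0,"wz": 0,"grip": 1.5},{"dx": -10.3,"dy": 0.5,"dz": 3.3,"wx": -0.005,"wy": 0,"wz": 0,"grip": 1.5}]}}

```text
clock: 7.6
eef_pos: [0.5931, 0.2412, 0.1944]
tool_rot: [-0.117, 0.959, 0.032, 0.257]
ft_force: [-0.6, 0.1, -0.6]
grip_width: 0.0239
grasp_force: 59.2
```

Run:
```python
from h import *
where();go(tcp(0.004,0,.0),RT);held()
ims=[]
for n,(x0,y0,x1,y1) in(("top",(130,110,210,210)),("side",(200,70,300,195))):
    p,d,c=grab(n);ims.append(cv2.resize(p[y0:y1,x0:x1],(400,500),interpolation=cv2.INTER_CUBIC))
cv2.imwrite("pics/pre.png",np.hstack(ims)[...,::-1])
```

```text
pin in cradle mm [ 4.6 -0.4 37. ] axis err [-1.     0.004 -0.001]
d cm [0.06 0.04 3.7 ] w [-0.0002  0.0007 -0.0038] deg 0.2
side 295 x [-0.1343 -0.1323  0.1018  0.104 ] y -0.0054 z -0.0191
   band -1 18 [-0.079  -0.0052 -0.0183]
   white -1 98 [-0.0787 -0.0035 -0.0226]
   band 1 21 [ 0.0848 -0.0058 -0.0179]
   white 1 116 [ 0.0647 -0.0047 -0.0178]
top 333 x [-0.136  -0.1351  0.0052  0.0072] y 0.0 z -0.0196
   band -1 10 [-0.0804 -0.001  -0.0193]
   white -1 229 [-0.0789  0.0001 -0.0229]
```

View pics/pre.png

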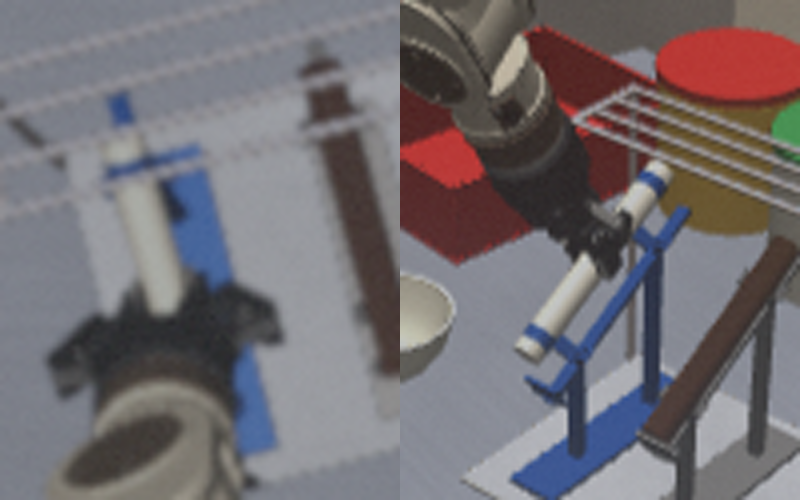

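The pin hangs straight above the cradle, parallel to the spine, with its low end just past the stop at (530,350) and its upper end under the wires. I'll lower it slowly.

Request:
{"api": "arm_command", "payload": {"increments": [{"dx": 0,"dy": 0.04,"dz": 1,"wx": 0,"wy": 0,"wz": -0.002,"grip": 1.5},{"dx": 0,"dy": 0.04,"dz": 2,"wx": 0,"wy": 0,"wz": -0.002,"grip": 1.5},{"dx": 0,"dy": 0.04,"dz": 2.7,"wx": 0,"wy": 0,"wz": -0.002,"grip": 1.5},{"dx": 0,"dy": 0.04,"dz": 3,"wx": 0,"wy": 0,"wz": -0.002,"grip": 1.5},{"dx": 0,"dy": 0.04,"dz": 3.1,"wx": 0,"wy": 0,"wz": -0.002,"grip": 1.5},{"dx": 0,"dy": 0.04,"dz": 3.2,"wx": 0,"wy": 0,"wz": -0.002,"grip": 1.5},{"dx": 0,"dy": 0.04,"dz": 3.2,"wx": 0,"wy": 0,"wz": -0.002,"grip": 1.5}]}}

```text
clock: 8.5
eef_pos: [0.6096, 0.2467, 0.1674]
tool_rot: [-0.118, 0.958, 0.032, 0.258]
ft_force: [-0.7, -0.2, -1.3]
grip_width: 0.0237
grasp_force: 59.2
```

Run:
```python
from h import *
where();o=monitor.get_obs();print(np.round(o["ft_force"],2),np.round(o["ft_torque"],2))
```

```text
pin in cradle mm [6.1 0.9 5. ] axis err [-1.     0.001 -0.003]
[-0.74 -0.17 -1.32] [-0.17  0.6   0.03]
```

Request:
{"api": "arm_command", "payload": {"increments": [{"dx": 0.2,"dy": -0.05,"dz": 0.1,"wx": 0,"wy": 0,"wz": 0,"grip": 1.5},{"dx": 0.2,"dy": -0.05,"dz": 0.2,"wx": 0,"wy": 0,"wz": 0,"grip": 1.5},{"dx": 0.2,"dy": -0.05,"dz": 0.3,"wx": 0,"wy": 0,"wz": 0,"grip": 1.5},{"dx": 0.2,"dy": -0.05,"dz": 0.3,"wx": 0,"wy": 0,"wz": 0,"grip": 1.5}]}}

```text
clock: 8.9
eef_pos: [0.6093, 0.2461, 0.1637]
tool_rot: [-0.118, 0.958, 0.032, 0.258]
ft_force: [-0.4, -0.2, -2.2]
grip_width: 0.0241
grasp_force: 59.2
```

Run:
```python
from h import *
where();o=monitor.get_obs();print(np.round(o["ft_force"],2),np.round(o["ft_torque"],2))
```

```text
pin in cradle mm [3.9 0.3 1.9] axis err [-1.     0.001 -0.003]
[-0.44 -0.2  -2.19] [-0.13  0.6  -0.04]
```

Request:
{"api": "arm_command", "payload": {"increments": [{"dx": 0,"dy": 0,"dz": 0.1,"wx": 0,"wy": 0,"wz": 0,"grip": 1.5},{"dx": 0,"dy": 0,"dz": 0.15,"wx": 0,"wy": 0,"wz": 0,"grip": 1.5},{"dx": 0,"dy": 0,"dz": 0.2,"wx": 0,"wy": 0,"wz": 0,"grip": 1.5}]}}

```text
clock: 9.2
eef_pos: [0.6103, 0.2464, 0.162]
tool_rot: [-0.118, 0.958, 0.032, 0.258]
ft_force: [0.2, -0.3, -0.8]
grip_width: 0.0238
grasp_force: 59.2
```

Run:
```python
from h import *
where();o=monitor.get_obs();print(np.round(o["ft_force"],2),np.round(o["ft_torque"],2))
```

```text
pin in cradle mm [ 3.9  0.4 -0.1] axis err [-1.     0.001 -0.003]
[ 0.19 -0.29 -0.76] [-0.17  0.59 -0.02]
```

Request:
{"api": "arm_command", "payload": {"increments": [{"dx": 0,"dy": 0,"dz": 0.05,"wx": 0,"wy": 0,"wz": 0,"grip": 1.5},{"dx": 0,"dy": 0,"dz": 0.1,"wx": 0,"wy": 0,"wz": 0,"grip": 1.5},{"dx": 0,"dy": 0,"dz": 0.1,"wx": 0,"wy": 0,"wz": 0,"grip": 1.5}]}}

```text
clock: 9.5
eef_pos: [0.6108, 0.2465, 0.161]
tool_rot: [-0.118, 0.958, 0.032, 0.258]
ft_force: [0.1, 0.6, -1.6]
grip_width: 0.0235
grasp_force: 59.2
```

Run:
```python
from h import *
where();o=monitor.get_obs();print(np.round(o["ft_force"],2),np.round(o["ft_torque"],2))
```

```text
pin in cradle mm [ 3.9  0.3 -1.1] axis err [-1.     0.001 -0.003]
[ 0.13  0.56 -1.56] [-0.16  0.57 -0.  ]
```

Request:
{"api": "arm_command", "payload": {"increments": [{"dx": 0,"dy": 0,"dz": 0.05,"wx": 0,"wy": 0,"wz": 0,"grip": 1.5},{"dx": 0,"dy": 0,"dz": 0.1,"wx": 0,"wy": 0,"wz": 0,"grip": 1.5},{"dx": 0,"dy": 0,"dz": 0.1,"wx": 0,"wy": 0,"wz": 0,"grip": 1.5}]}}

```text
clock: 9.8
eef_pos: [0.6112, 0.2467, 0.1607]
tool_rot: [-0.118, 0.958, 0.032, 0.258]
ft_force: [-3.4, -1.3, 2.8]
grip_width: 0.0237
grasp_force: 59.9
```

Run:
```python
from h import *
where();o=monitor.get_obs();print(np.round(o["ft_force"],2),np.round(o["ft_torque"],2))
```

```text
pin in cradle mm [ 4.   0.4 -1.6] axis err [-1.     0.001 -0.003]
[-3.38 -1.29  2.76] [-0.33  0.84  0.09]
```

Request:
{"api": "arm_command", "payload": {"increments": [{"dx": 0,"dy": 0,"dz": 0.05,"wx": 0,"wy": 0,"wz": 0,"grip": 1.5},{"dx": 0,"dy": 0,"dz": 0.05,"wx": 0,"wy": 0,"wz": 0,"grip": 1.5},{"dx": 0.1,"dy": 0,"dz": 0.05,"wx": 0,"wy": 0,"wz": 0,"grip": 1.5},{"dx": 0.2,"dy": 0,"dz": 0.05,"wx": 0,"wy": 0,"wz": 0,"grip": 1.5}]}}

```text
clock: 10.2
eef_pos: [0.6112, 0.2468, 0.1606]
tool_rot: [-0.118, 0.958, 0.033, 0.26]
ft_force: [-0.1, -0.8, 4.6]
grip_width: 0.024
grasp_force: 60.0
```

Run:
```python
from h import *
where();o=monitor.get_obs();F=np.array(o["ft_force"]);print(F.round(2),(F@RC).round(2),(np.array(o["ft_torque"])@RC).round(2))
p,d,c=grab("side");cv2.imwrite("pics/seat.png",cv2.resize(p[100:195,200:310],None,fx=6,fy=6,interpolation=cv2.INTER_CUBIC)[...,::-1])
```

```text
pin in cradle mm [ 4.   0.5 -1.8] axis err [-1.     0.001 -0.007]
[-0.13 -0.82  4.61] [ 2.02 -0.76  4.16] [-0.06  0.12  0.18]
```

View pics/seat.png

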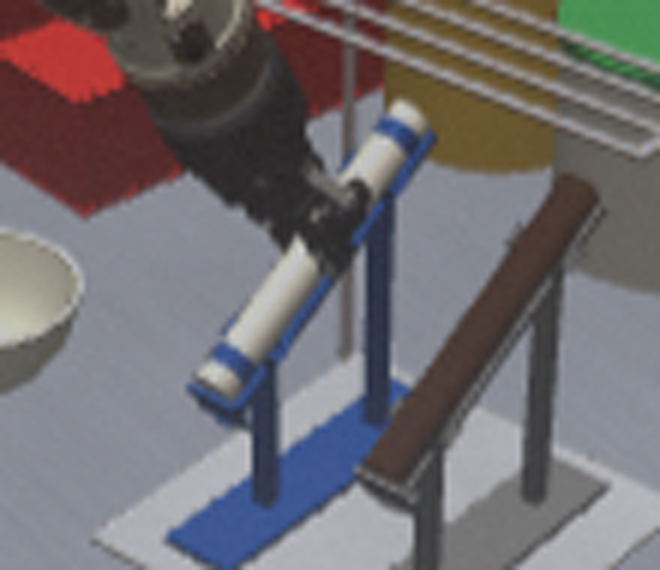

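The pin lies in both saddles, its low end against the stop at (210,390), and the force shows contact at the saddles and at the stop. I'll release it gently.

Request:
{"api": "arm_command", "payload": {"increments": [{"dx": -0.1,"dy": 0,"dz": 0,"wx": 0,"wy": 0,"wz": 0,"grip": 1.5},{"dx": -0.1,"dy": 0,"dz": 0,"wx": 0,"wy": 0,"wz": 0,"grip": 1.5},{"dx": -0.1,"dy": 0,"dz": 0,"wx": 0,"wy": 0,"wz": 0,"grip": 2.6},{"dx": -0.1,"dy": 0,"dz": 0,"wx": 0,"wy": 0,"wz": 0,"grip": 3.2},{"dx": -0.1,"dy": 0,"dz": 0,"wx": 0,"wy": 0,"wz": 0,"grip": 4},{"dx": -0.1,"dy": 0,"dz": 0,"wx": 0,"wy": 0,"wz": 0,"grip": 5},{"dx": -0.1,"dy": 0,"dz": 0,"wx": 0,"wy": 0,"wz": 0,"grip": 5.5},{"dx": -0.1,"dy": 0,"dz": 0,"wx": 0,"wy": 0,"wz": 0,"grip": 5.5}]}}

```text
clock: 11.05
eef_pos: [0.6106, 0.2464, 0.1591]
tool_rot: [-0.118, 0.958, 0.032, 0.258]
ft_force: [-0.4, 0.1, -0.2]
grip_width: 0.0554
grasp_force: 0.0
```

Request:
{"api": "arm_command", "payload": {"increments": [{"dx": 0,"dy": 0,"dz": -0.5,"wx": 0,"wy": 0,"wz": 0,"grip": 5.5},{"dx": 0,"dy": 0,"dz": -1.5,"wx": 0,"wy": 0,"wz": 0,"grip": 5.5},{"dx": 0,"dy": 0,"dz": -3,"wx": 0,"wy": 0,"wz": 0,"grip": 5.5},{"dx": 0.5,"dy": 0,"dz": -5,"wx": 0,"wy": 0,"wz": 0,"grip": 5.5},{"dx": 3,"dy": 0,"dz": -7,"wx": 0,"wy": 0,"wz": 0,"grip": 5.5},{"dx": 7,"dy": 0,"dz": -9,"wx": 0,"wy": 0,"wz": 0,"grip": 5.5},{"dx": 11,"dy": 0,"dz": -10,"wx": 0,"wy": 0,"wz": 0,"grip": 5.5},{"dx": 14,"dy": 0,"dz": -12,"wx": 0,"wy": 0,"wz": 0,"grip": 5.5},{"dx": 14,"dy": 0,"dz": -12,"wx": 0,"wy": 0,"wz": 0,"grip": 5.5},{"dx": 14,"dy": 0,"dz": -12,"wx": 0,"wy": 0,"wz": 0,"grip": 5.5}]}}

```text
clock: 12.05
eef_pos: [0.4351, 0.2028, 0.1949]
tool_rot: [-0.118, 0.958, 0.033, 0.26]
ft_force: [0.7, 0.2, 0.5]
grip_width: 0.0549
grasp_force: 0.0
```

Run:
```python
from h import *
ims=[]
for n,(x0,y0,x1,y1) in(("top",(130,110,210,210)),("side",(200,70,300,195))):
    p,d,c=grab(n);ims.append(cv2.resize(p[y0:y1,x0:x1],(400,500),interpolation=cv2.INTER_CUBIC))
    q=(cloud(d,c)-O)@RC;h=cv2.cvtColor(p,cv2.COLOR_RGB2HSV)
    m=(d>0)&(h[...,2]>120)&(h[...,1]<70)&(abs(q[...,0])<.12)&(abs(q[...,1])<.025)&(abs(q[...,2])<.03)
    X=q[m];print(n,len(X),np.percentile(X[:,0],[0,2,98,100]).round(3),"y",np.median(X[:,1]).round(4),"z",np.median(X[:,2]).round(4),"slopes y,z",np.polyfit(X[:,0],X[:,1],1)[0].round(3),np.polyfit(X[:,0],X[:,2],1)[0].round(3))
cv2.imwrite("pics/end.png",np.hstack(ims)[...,::-1])
```

```text
top 492 [-0.101 -0.096  0.104  0.109] y 0.0004 z 0.0081 slopes y,z 0.001 -0.014
side 318 [-0.106 -0.094  0.097  0.103] y -0.0049 z 0.0083 slopes y,z 0.006 0.005
```

View pics/end.png

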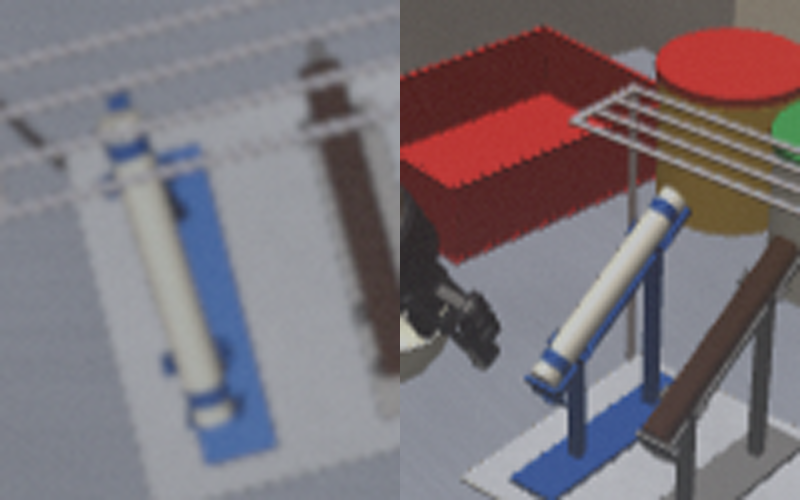

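The pin rests in both saddles with its low end at the stop (540,375). The dark pin has not moved and the gripper is clear.

```bash
python3 -c "
from h import *
print(job.job_done())"
```

```text
the job is handed in; nothing more can be done
None
```

The white pin now lies released in both saddles of the blue cradle with its low end at the foot stop, the dark pin looks undisturbed, and the job was handed in at about 12 s (no verdict was returned).

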